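# Tip the loose nuts down the chute into the nut jar

### The job

Pick up the metal chute with the four nuts in it, carry it level to the nut jar, and, still level, rest the underside of its nose lightly on the rim of the jar's filler neck with the end over the hole. Then tip it nose down so that all four nuts slide into the jar, keeping the nose resting lightly on the rim until the last nut is in, never pressing hard and never letting the nose be tipped or pushed upwards. Finally stand the empty chute back on the bench top, flat on its underside, and let go of it, leaving the jar and all the other things where they are.

Things in the scene. Friction and masses are not known exactly. Their poses are not given: they have to be found in the camera images.
- chute: open aluminium U channel 170 mm long, 34 wide, 38 high over all, walls and floor 3 mm thick, about 130 g (90 to 180), to be gripped across the outside of its two long walls. Origin: centre of its underside. x axis along the channel: open end (nose, no sill) at x = -85 mm, closed end at x = +85 mm; z up
- chute_nose (a point): middle of the lower edge of the chute's open end, on its underside, 85 mm from the chute's origin along its -x
- jar: round glass jar 84 mm across on a square wooden foot 120 x 120 x 18 mm fixed to the bench, with a dark lid (88 mm across, top 115 mm above the bench) and an upright steel filler neck with a black rubber rim (54 mm outside, 46 mm inside) through the middle of the lid. The nuts are in when they lie below the lid. Origin: underside of the foot, on the axis, at bench height; z up
- jar_lid (a point): middle of the lid's top, on the axis of jar and neck, 115 mm above the bench. The neck telescopes: its rim stands 10 to 70 mm above this point, at a height that differs each time, is not measured, must be felt (or seen). The neck itself does not give; its black rubber rim yields about 1 mm per 3 N, 6 mm at most. A light rest is 2 to 5 N; more than about 10 N is pressing hard
- nut0: steel hex nut, 19 mm across flats (22 mm over corners), 10 mm high, 17 g, lying flat in the chute at the start in a row with the other three. The nuts stay put while the chute is level or tipped under 15 degrees, slide at 18 to 25; tip 35 to 40 degrees to be sure. Origin: centre of its underside
- nut1: steel hex nut, 19 mm across flats (22 mm over corners), 10 mm high, 17 g, lying flat in the chute at the start in a row with the other three. The nuts stay put while the chute is level or tipped under 15 degrees, slide at 18 to 25; tip 35 to 40 degrees to be sure. Origin: centre of its underside
- nut2: steel hex nut, 19 mm across flats (22 mm over corners), 10 mm high, 17 g, lying flat in the chute at the start in a row with the other three. The nuts stay put while the chute is level or tipped under 15 degrees, slide at 18 to 25; tip 35 to 40 degrees to be sure. Origin: centre of its underside
- nut3: steel hex nut, 19 mm across flats (22 mm over corners), 10 mm high, 17 g, lying flat in the chute at the start in a row with the other three. The nuts stay put while the chute is level or tipped under 15 degrees, slide at 18 to 25; tip 35 to 40 degrees to be sure. Origin: centre of its underside
- gouge_mid: bystander: a carving gouge (wooden handle, brass ferrule, steel blade), 230 mm long, 28 mm high, lying between the jar and the chute; leave it alone
- gouge_side: bystander: a second gouge, 250 mm long, lying at the right; leave it alone
- mallet: bystander: a round dark-wood carver's mallet lying on its side, head 84 mm thick, beyond the work area; origin at the foot of its head; leave it alone
- stone: bystander: a sharpening stone in a dark wooden tray, 70 x 200 x 34 mm, beyond the work area; leave it alone
- brush: bystander: a bench brush 220 mm long, lying at the left; leave it alone
- pencil: bystander: a flat carpenter's pencil 160 x 14 x 8 mm, lying near the robot; leave it alone
- offcut: bystander: a pale wood offcut 90 x 50 x 35 mm beyond the work area at the left; leave it alone
Things that resemble listed ones, but are neither listed nor needed, are in the scene too. Of the things that look like the chute, take the one that is farthest to the robot's right at the start.

How it is judged (in metres and radians):
On the way, in this order (a step that is already met when the one before it is completed fails the run):
1. the level chute rests on the neck's rim, its nose over the hole (contact force between chute and jar above 0.3 N and horizontal distance between chute_nose and jar below 0.025 m and angle between chute's own z axis and vertical below 0.2 rad), for 0.2 s.
2. the chute is tipped while it rests on the rim (contact force between chute and jar above 0.3 N and angle between chute's own z axis and vertical above 0.3 rad), for 0.2 s.
3. all four nuts are in the jar and the chute still rests on the rim (contact force between chute and jar above 0.3 N and z of each of nut0, nut1, nut2, nut3 in the frame of jar below 0.09 m and horizontal distance between each of nut0, nut1, nut2, nut3 and jar below 0.042 m), for 0.1 s.
At the end, for the whole second after the job is handed in: All four nuts lie in the jar (below its lid), and the chute stands released and still on the bench top, flat on its underside (within 6 mm of the bench and 0.1 rad of level), not touching the jar (z of each of nut0, nut1, nut2, nut3 in the frame of jar below 0.09 m and horizontal distance between each of nut0, nut1, nut2, nut3 and jar below 0.042 m and height (world z) of chute below 0.006 m and angle between chute's own z axis and vertical below 0.1 rad and linear speed of chute below 0.02 m/s and contact force between chute and jar below 0.1 N).
It fails at once if the chute was tipped or pushed nose up by more than 0.1 rad (angle between chute's own x axis and vertical above 1.671 rad).
It fails at once if the chute pressed on the jar or its neck with more than 10 N (contact force between chute and jar above 10 N).
It fails at once if a bystander moved by more than 20 mm (distance of any of gouge_mid, gouge_side, mallet, stone, brush, pencil, offcut from where it was at the start of the episode above 0.02 m).
It also fails if it takes over 72 s, if anything falls off the work surface, if the arm or the gripper's body presses on something with over 40 N, if the wrist force passes 120 N, or if a joint passes its speed limit or range.

### The arm

A 6-joint arm with a two-finger parallel gripper is mounted at the origin on the work surface. World frame = base frame: x ahead of the robot, y to its left, z up, the work surface at z = 0. Lengths are in m, angles in degrees, forces in N, time in s.
With the tool pointing down it reaches from about 0.4 to 0.825 m from the base axis. Payload 7 kg.
Tool frame: the origin (TCP) lies at the very end of the fingers, on their centre line; the grasp point (between the pads) lies 19 mm behind it; z points along the fingers, y is the direction in which the jaws open and shut (so a half turn about z gives the same grasp; the last joint's range is limited). The gripper opens to 88 mm and grips with 3 to 60 N. Pads are 19 mm wide; open, the fingers measure 130 mm over their backs; the gripper's body (78 mm by 193 mm) begins 47 mm behind the grasp point.
Start: joints at [81.366, 20.546, 0.682, 0, -70.136, -16.507], TCP at [0.287, 0.611, 0.227] pointing down, gripper open.
Joint ranges: [-176.03, 176.03], [-82.01, 121.73], [-58.28, 71.71], [-173.87, 95.51], [-174.79, -0.11], [-173.66, 173.66]. Speed limits (degrees/s): [136.94, 136.94, 172.46, 180, 180, 180].

### API

Orientations are given as [roll, pitch, yaw] about the fixed x, y, z axes, in that order (R = Rz(yaw) Ry(pitch) Rx(roll)).
In Python, from plant import telemetry, optics, ctrl gives the robot as it stands.
- The arm moves only by the tool servo_tool, never from a script. Its argument "rows" is a list of rows, each a list of 3 entries, a list of its own where there are three numbers: the shift along the tool's x, y, z in m, then the turn, a rotation vector about the tool's x, y, z in units of 6 degrees (1.0 is 6 degrees), then the closure, from 0 (fully open) to 1 (shut). A call has 1 to 20 rows; each row shifts and turns the commanded pose from where the row before left it, along the tool's axes as they then stand; what a row does not reach is not made up. A row lasts 1/12 s, in which the tool goes at most 41.7 mm and 7.16 degrees, less where a joint would pass 70% of its speed; a pose out of reach is approached as far as the arm can. A call is refused whole if a number of a shift passes 0.0417 or a number of a turn 1, either way. A call with a gripper value outside its range is refused whole. The fingers move at their own pace and stop on an object; the grip force is fixed at half the most. Time passes only in rows, so rows that do not move let the fingers close. It gives the time, the measured TCP pose, the force and the opening at its end, in the units of the state.
- telemetry.get_obs(): the state, without advancing time (a new reading comes with each control period).
- optics.snapshot(name): name is "side" or "top" or "wrist"; returns the picture (400x640x3 uint8, red, green, blue); there is no depth.
- optics.camera_info(name): a dict with "mtx" (3x3 intrinsics, pixels), "D" ([k1, k2, p1, p2, k3] as OpenCV has them; the pictures are not rectified), "rvec" (rotation vector, rad) and "tvec" (3), from world to camera coordinates, as OpenCV has them. Camera axes: x right, y down, z forward; pixel columns grow to the right and rows downward; lengths in m; the calibration is good to about 2 mm. A picture is of the moment at which its call begins: read the wrist's pose just before it. camera_info takes no time and is no camera call; for the wrist camera it gives the pose at the moment of the call.
- ctrl.close_job(): hands the job in, once; it reports no verdict.
The state is a dict: "clock": time; "joint_pos": joint angles; "qvel": joint speeds; "tau": joint torques, N m; "tool_pos": TCP position; "orientation": TCP orientation; "force": force on the tool from outside, world axes, zero at the start; "moment": the same for the moment, N m; "opening": finger opening in m.
Only numpy, scipy, OpenCV 4.12 (cv2) and the standard library are available. Lean on these libraries where they do the work, as an engineer would, in place of code of your own. Each camera call takes 0.05 s, during which the arm holds its last target.

## Working session

There is one attempt and no reset: what is moved stays moved. The work goes in short steps, Python scripts to look and compute and a tool call to move; the robot and the scene stay as the last step left them, time stands still between calls to the robot, and variables do not carry over. Pictures are saved under pics/ and viewed, and the job is handed in when it is done.

Besides the shell and the picture viewer there is one more tool, called after "Call:" as a command line: name --argument value ..., lists and objects as JSON in quotes. servo_tool: Moves the arm, as the interface text tells. Its arguments: {"type":"object","properties":{"rows":{"type":"array"}},"required":["rows"]}

```bash
mkdir -p pics; ls
cat > h.py <<'E'
import numpy as np,cv2
from plant import telemetry, optics, ctrl
def snap(n,f):
    im=optics.snapshot(n); cv2.imwrite('pics/'+f+'.png',im[:,:,::-1]); return im
def ray(n,px,ci=None):
    ci=ci or optics.camera_info(n)
    R=cv2.Rodrigues(np.array(ci['rvec'],float))[0]; t=np.array(ci['tvec'],float).ravel()
    u=cv2.undistortPoints(np.array(px,float).reshape(-1,1,2),np.array(ci['mtx'],float),np.array(ci['D'],float)).reshape(-1,2)
    d=np.c_[u,np.ones(len(u))]@R
    return -R.T@t,d
def onz(n,px,z,ci=None):
    c,d=ray(n,px,ci); s=(z-c[2])/d[:,2]; return c+s[:,None]*d
def proj(n,P,ci=None):
    ci=ci or optics.camera_info(n)
    return cv2.projectPoints(np.array(P,float).reshape(-1,1,3),np.array(ci['rvec'],float),np.array(ci['tvec'],float),np.array(ci['mtx'],float),np.array(ci['D'],float))[0].reshape(-1,2)
E
python3 - <<'E'
from h import *
for n in('top','side','wrist'): snap(n,n+'0'); c,d=ray(n,[[320,200]]); print(n,c,d)
print(telemetry.get_obs())
E
```

```text
pics
top [0.43245658 0.00715636 1.14067788] [[ 0.1247022   0.01790729 -0.99221997]]
side [-0.17516576 -0.74749072  0.71761475] [[ 0.59167532  0.61527383 -0.52095557]]
wrist [0.36477468 0.57512768 0.3839896 ] [[-0.2888441   0.1221636  -0.94962028]]
{'clock': 0.15, 'joint_pos': array([ 8.13657722e+01,  2.05815395e+01,  6.46389773e-01, -1.44741210e-02,
       -7.01364780e+01, -1.65080856e+01]), 'qvel': array([-0.03370687, -0.21602597,  0.09750971,  0.0786167 , -0.00258916,
       -0.06995452]), 'tau': array([ 6.87992560e-04, -5.83274639e+01,  2.93292511e+01,  7.00115025e+00,
        8.84616107e-03, -9.99027498e-05]), 'tool_pos': array([0.2866417 , 0.6107069 , 0.22584799]), 'orientation': array([ 1.79927458e+02, -7.30729378e-03, -2.51472353e+01]), 'force': array([-0.23879162,  0.68473159,  0.08262138]), 'moment': array([ 0.03933929, -0.01730358, -0.02388111]), 'opening': 0.08783767956476954}
```

View pics/top0.png

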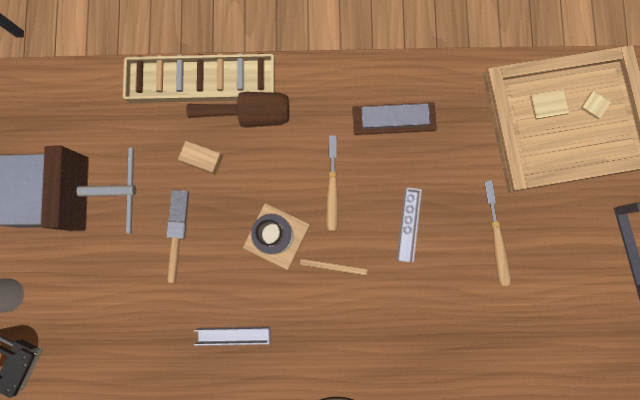

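View pics/side0.png

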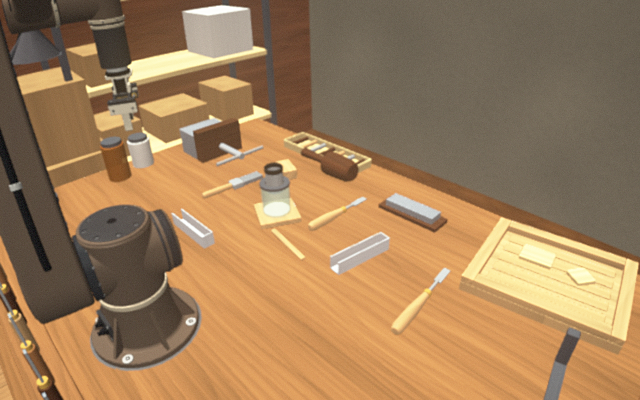

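View pics/wrist0.png

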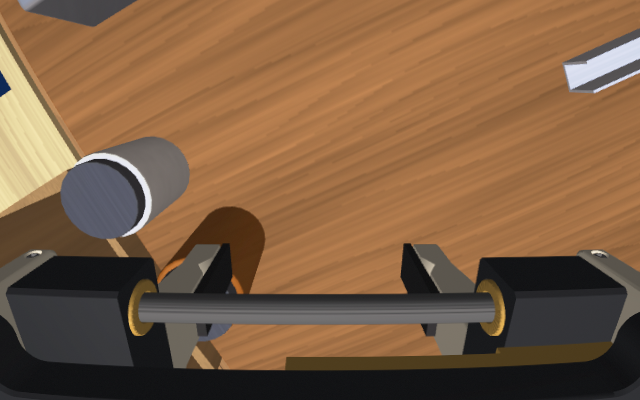

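Run:
```python
from h import *
im=cv2.imread('pics/top0.png')
a=cv2.resize(im[175:275,380:440],None,fx=6,fy=6,interpolation=cv2.INTER_CUBIC)
b=cv2.resize(im[195:275,235:315],None,fx=5,fy=5,interpolation=cv2.INTER_CUBIC)
c=np.zeros((600,800,3),np.uint8); c[:,:360]=a; c[:400,380:780]=b
cv2.imwrite('pics/z0.png',c)
im=cv2.imread('pics/side0.png')
a=cv2.resize(im[225:280,320:400],None,fx=5,fy=5,interpolation=cv2.INTER_CUBIC)
b=cv2.resize(im[150:230,245:305],None,fx=6,fy=6,interpolation=cv2.INTER_CUBIC)
c=np.zeros((600,800,3),np.uint8); c[:275,:400]=a; c[:480,420:780]=b
cv2.imwrite('pics/z1.png',c)
```

```text
(no output)
```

View pics/z0.png

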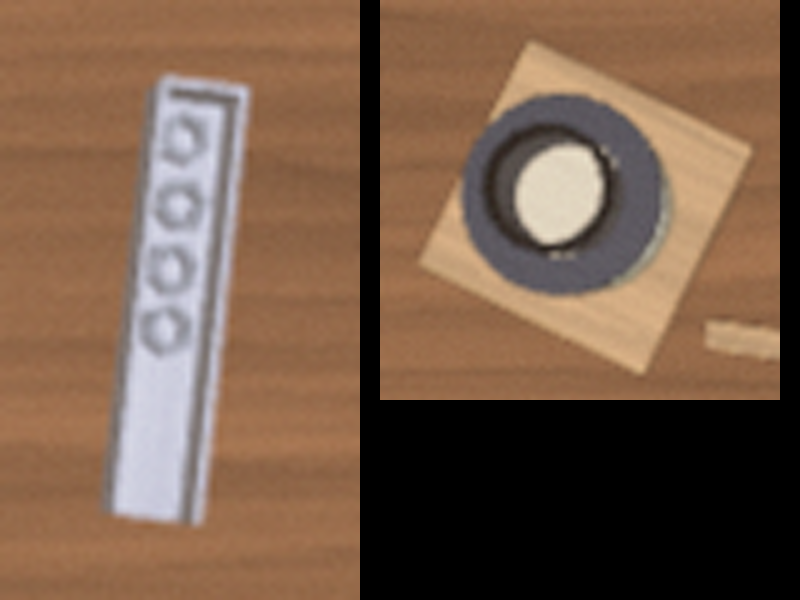

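View pics/z1.png

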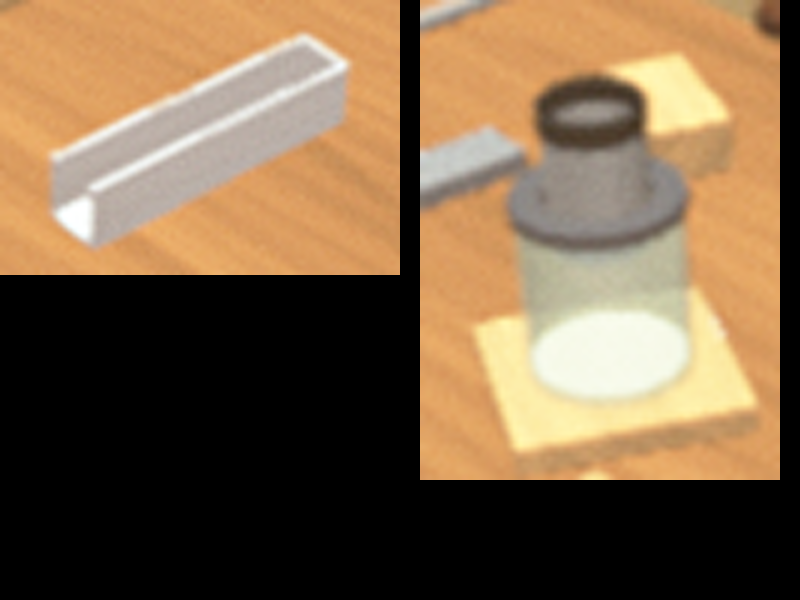

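Run:
```python
from h import *
f=lambda p:[(380+a/6,175+b/6) for a,b in p]
g=lambda p:[(235+(a-380)/5,195+b/5) for a,b in p]
s=lambda p:[(245+(a-420)/6,150+b/6) for a,b in p]
ft=onz('top',g([(530,40),(752,150),(645,375),(420,265)]),.018); print('foot',ft.round(4),ft.mean(0))
print('lid',onz('top',g([(565,195)]),.115))
ci=optics.camera_info('side')
A=ft.mean(0)
for z in (.115,.12,.13,.14,.15,.16,.17,.18,.185):
    p=proj('side',[[A[0],A[1],z]])[0]; print(z,((p-[245,150])*6+[420,0]).round(1))
top=onz('top',f([(160,78),(248,86)]),.038);print('far top',top,np.linalg.norm(top[0]-top[1]))
n=onz('top',f([(104,514),(113,517),(202,523)]),.038);print('near top',n)
print('near z0',onz('top',f([(110,515),(195,523)]),.0))
# side view corners: near-end bottom (95,247),(52,210) /5 ; far bottom
h=lambda p:[(320+a/5,225+b/5) for a,b in p]
print('side nose bottom',onz('side',h([(95,246),(53,211)]),0))
print('side top',onz('side',h([(52,158),(90,190),(348,66),(305,36)]),.038))
print('far bot',onz('side',h([(346,122)]),0))
```

```text
foot [[0.5688 0.1582 0.018 ]
 [0.5145 0.0534 0.018 ]
 [0.41   0.1049 0.018 ]
 [0.4631 0.2104 0.018 ]] [0.48908958 0.13171885 0.018     ]
lid [[0.48944616 0.13026095 0.115     ]]
0.115 [594.3 189. ]
0.12 [593.6 179.8]
0.13 [592.1 161.3]
0.14 [590.6 142.7]
0.15 [589.1 123.9]
0.16 [587.6 105. ]
0.17 [586.   85.9]
0.18 [584.5  66.7]
0.185 [583.7  57. ]
far top [[ 0.59560848 -0.17588438  0.038     ]
 [ 0.59184152 -0.21002723  0.038     ]] 0.03435002462971799
near top [[ 0.42731422 -0.1484332   0.038     ]
 [ 0.42611019 -0.15184168  0.038     ]
 [ 0.42321099 -0.18583983  0.038     ]]
near z0 [[ 0.42670042 -0.15615884  0.        ]
 [ 0.42294268 -0.18971816  0.        ]]
side nose bottom [[ 0.42569234 -0.18536451  0.        ]
 [ 0.43022897 -0.15183663  0.        ]]
side top [[ 0.42662796 -0.15483693  0.038     ]
 [ 0.42189333 -0.18523473  0.038     ]
 [ 0.58890796 -0.21242063  0.038     ]
 [ 0.59431537 -0.17934075  0.038     ]]
far bot [[ 0.59110192 -0.21271616  0.        ]]
```

Call:
servo_tool --rows '[[[0, 0, 0], [0, 0, -0.92], 0], [[0, 0, 0], [0, 0, -0.92], 0], [[0, 0, 0], [0, 0, -0.92], 0], [[0.0166, 0.0376, 0], [0, 0, 0], 0], [[0.0166, 0.0376, 0], [0, 0, 0], 0], [[0.0166, 0.0376, 0], [0, 0, 0], 0], [[0.0166, 0.0376, 0], [0, 0, 0], 0], [[0.0166, 0.0376, 0], [0, 0, 0], 0], [[0.0166, 0.0376, 0], [0, 0, 0], 0], [[0.0166, 0.0376, 0], [0, 0, 0], 0], [[0.0166, 0.0376, 0], [0, 0, 0], 0], [[0.0166, 0.0376, 0], [0, 0, 0], 0], [[0.0166, 0.0376, 0], [0, 0, 0], 0], [[0.0166, 0.0376, 0], [0, 0, 0], 0], [[0.0166, 0.0376, 0], [0, 0, 0], 0], [[0.0166, 0.0376, 0], [0, 0, 0], 0], [[0.0166, 0.0376, 0], [0, 0, 0], 0], [[0.0166, 0.0376, 0], [0, 0, 0], 0], [[0.0166, 0.0376, 0], [0, 0, 0], 0], [[0.0166, 0.0376, 0], [0, 0, 0], 0]]'

```text
clock: 1.82
tool_pos: [0.4704, -0.0652, 0.2268]
orientation: [-180.0, -0.0, -8.6]
force: [0.8, 1.1, 0.5]
opening: 0.0875
```

Call:
servo_tool --rows '[[[0.0166, 0.0376, 0], [0, 0, 0], 0], [[0.0166, 0.0376, 0], [0, 0, 0], 0], [[0.0166, 0.0376, 0], [0, 0, 0], 0], [[0, 0, 0.025], [0, 0, 0], 0], [[0, 0, 0.025], [0, 0, 0], 0], [[0, 0, 0.025], [0, 0, 0], 0], [[0, 0, 0.025], [0, 0, 0], 0], [[0, 0, 0], [0, 0, 0], 0], [[0, 0, 0], [0, 0, 0], 0]]'

```text
clock: 2.57
tool_pos: [0.502, -0.1822, 0.1259]
orientation: [180.0, 0.2, -8.6]
force: [0.2, 0.4, 1.2]
opening: 0.088
```

```bash
cat >> h.py <<'E'
from scipy.spatial.transform import Rotation as Rn
def rem(pos,rpy):
    o=telemetry.get_obs(); R=Rn.from_euler('xyz',o['orientation'],degrees=True); T=Rn.from_euler('xyz',rpy,degrees=True)
    print('t',round(o['clock'],2),'pos',o['tool_pos'].round(4),'rpy',o['orientation'].round(2),'F',o['force'].round(2),'M',o['moment'].round(3),'op',round(o['opening'],4),'J',o['joint_pos'].round(1))
    print('shift',R.inv().apply(np.array(pos)-o['tool_pos']).round(4),'turn6',(np.degrees((R.inv()*T).as_rotvec())/6).round(3))
E
python3 - <<'E'
from h import *
rem([.504,-.182,.1],[180,0,-8.5])
im=snap('wrist','w1')
E
```

```text
t 2.57 pos [ 0.502  -0.1822  0.1259] rpy [179.96   0.18  -8.58] F [0.25 0.41 1.16] M [-0.057 -0.069 -0.022] op 0.088 J [  1.1  12.6 -24.8   0.  -52.7  80.3]
shift [ 0.002  -0.0006  0.0259] turn6 [ 0.007  0.03  -0.014]
```

View pics/w1.png

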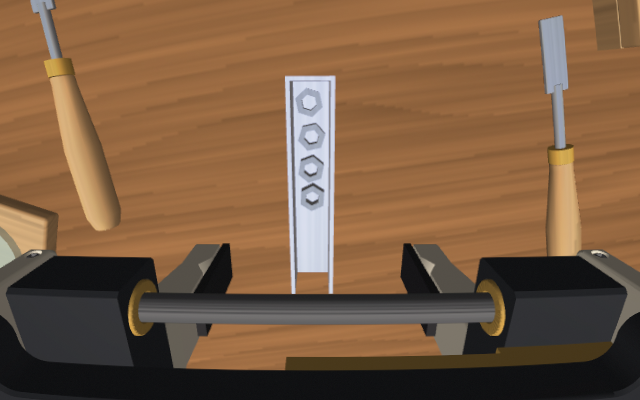

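Run:
```python
from h import *
P=onz('wrist',[[285.5,77],[335.5,77],[294,290],[332,290]],.038);print(P)
print(onz('wrist',[[297,272],[330,272]],.003), onz('wrist',[[310,102],[311,136],[312,168],[313,197]],.013))
f=(P[0]+P[1])/2;n=(P[2]+P[3])/2;d=f-n;print(f,np.degrees(np.arctan2(d[1],d[0])))
```

```text
[[ 0.59795493 -0.17501659  0.038     ]
 [ 0.5928327  -0.20869042  0.038     ]
 [ 0.43262818 -0.15255177  0.038     ]
 [ 0.42791558 -0.18369936  0.038     ]]
[[ 0.42929734 -0.15268882  0.003     ]
 [ 0.42471824 -0.18293424  0.003     ]] [[ 0.5780415  -0.18838898  0.013     ]
 [ 0.55229269 -0.18515767  0.013     ]
 [ 0.52677163 -0.18199916  0.013     ]
 [ 0.50238483 -0.17905628  0.013     ]]
[ 0.59539382 -0.19185351  0.038     ] -8.177395342251351
```

Call:
servo_tool --rows '[[[0.003, -0.002, 0.02], [0, 0, 0], 0], [[0, 0, 0.02], [0, 0, 0], 0], [[0, 0, 0.02], [0, 0, 0], 0], [[0, 0, 0.02], [0, 0, 0], 0], [[0, 0, 0.02], [0, 0, 0], 0], [[0, 0, 0.01], [0, 0, 0], 0], [[0, 0, 0.01], [0, 0, 0], 0], [[0, 0, 0], [0, 0, 0], 0]]'

```text
clock: 3.28
tool_pos: [0.5062, -0.1805, 0.0061]
orientation: [180.0, 0.0, -8.6]
force: [-1.0, 0.1, -0.7]
opening: 0.0878
```

Run:
```python
from h import *
rem([.505,-.1805,.005],[180,0,-8.4])
```

```text
t 3.28 pos [ 0.5062 -0.1805  0.0061] rpy [ 1.7999e+02  4.0000e-02 -8.5700e+00] F [-0.99  0.07 -0.65] M [-0.033  0.067 -0.015] op 0.0878 J [  1.3  22.1 -31.4  -0.  -36.6  80.1]
shift [-0.0012  0.0002  0.0011] turn6 [ 0.001  0.006 -0.028]
```

Close on it.

Call:
servo_tool --rows '[[[0, 0, 0.001], [0, 0, 0], 0.3], [[0, 0, 0], [0, 0, 0], 0.4], [[0, 0, 0], [0, 0, 0], 0.5], [[0, 0, 0], [0, 0, 0], 0.6], [[0, 0, 0], [0, 0, 0], 0.7], [[0, 0, 0], [0, 0, 0], 0.8], [[0, 0, 0], [0, 0, 0], 1], [[0, 0, 0], [0, 0, 0], 1], [[0, 0, 0], [0, 0, 0], 1], [[0, 0, 0], [0, 0, 0], 1], [[0, 0, 0], [0, 0, 0], 1]]'

```text
clock: 4.2
tool_pos: [0.5062, -0.1805, 0.0056]
orientation: [-180.0, -0.0, -8.6]
force: [-0.7, 1.0, 1.9]
opening: 0.0339
```

Call:
servo_tool --rows '[[[0, 0, -0.003], [0, 0, 0], 1], [[0, 0, -0.005], [0, 0, 0], 1], [[0, 0, -0.01], [0, 0, 0], 1], [[0, 0, -0.02], [0, 0, 0], 1], [[0, 0, -0.025], [0, 0, 0], 1], [[0, 0, -0.025], [0, 0, 0], 1], [[0, 0, -0.025], [0, 0, 0], 1], [[0, 0, -0.025], [0, 0, 0], 1], [[0, 0, -0.025], [0, 0, 0], 1], [[0, 0, -0.025], [0, 0, 0], 1], [[0, 0, -0.015], [0, 0, 0], 1], [[0, 0, -0.01], [0, 0, 0], 1], [[0, 0, -0.005], [0, 0, 0], 1], [[0, 0, 0], [0, 0, 0], 1], [[0, 0, 0], [0, 0, 0], 1]]'

```text
clock: 5.45
tool_pos: [0.5056, -0.1804, 0.2229]
orientation: [-180.0, 0.1, -8.6]
force: [0.1, -0.3, -2.3]
opening: 0.0337
```

Run:
```python
from h import *
rem([.568,.118,.218],[180,0,-8.4])
snap('wrist','w2');snap('side','s2')
```

```text
t 5.45 pos [ 0.5056 -0.1804  0.2229] rpy [-1.7999e+02  6.0000e-02 -8.5900e+00] F [ 0.06 -0.28 -2.29] M [-0.048  0.054 -0.024] op 0.0337 J [  1.3   7.7 -17.   -0.  -65.3  80.1]
shift [ 0.0171 -0.3044  0.0049] turn6 [-0.002  0.01  -0.032]
```

View pics/w2.png

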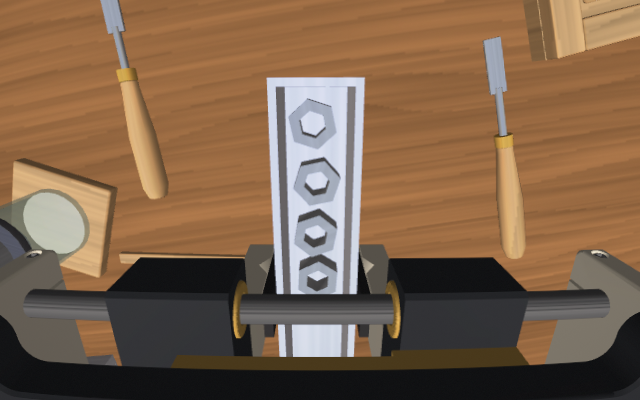

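View pics/s2.png

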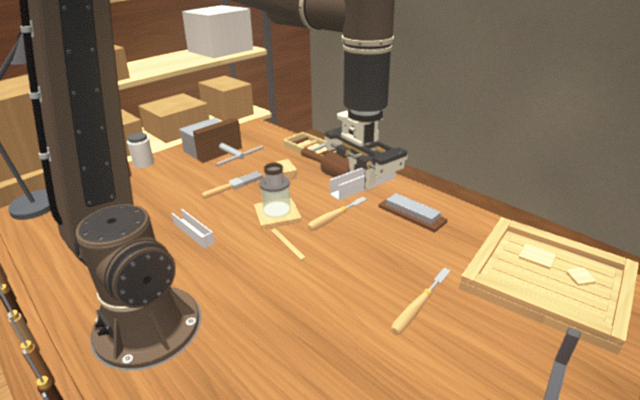

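Call:
servo_tool --rows '[[[0.0017, -0.007, 0], [0, 0, 0], 1], [[0.0018, -0.013, 0], [0, 0, 0], 1], [[0.0017, -0.018, 0], [0, 0, 0], 1], [[0.0018, -0.0209, 0], [0, 0, 0], 1], [[0.0017, -0.0209, 0], [0, 0, 0], 1], [[0.0018, -0.0209, 0], [0, 0, 0], 1], [[0.0017, -0.0209, 0], [0, 0, 0], 1], [[0.0018, -0.0209, 0], [0, 0, 0], 1], [[0.0017, -0.0209, 0], [0, 0, 0], 1], [[0.0018, -0.0209, 0], [0, 0, 0], 1], [[0.0017, -0.0209, 0], [0, 0, 0], 1], [[0.0018, -0.0209, 0], [0, 0, 0], 1], [[0.0017, -0.0209, 0], [0, 0, 0], 1], [[0.0018, -0.0209, 0], [0, 0, 0], 1], [[0.0017, -0.018, 0], [0, 0, 0], 1], [[0.0018, -0.013, 0], [0, 0, 0], 1], [[0.0017, -0.007, 0], [0, 0, 0], 1], [[0, 0, 0], [0, 0, 0], 1], [[0, 0, 0], [0, 0, 0], 1], [[0, 0, 0], [0, 0, 0], 1]]'

```text
clock: 7.22
tool_pos: [0.5809, 0.1168, 0.2235]
orientation: [180.0, 0.0, -8.6]
force: [-0.5, -1.7, -1.7]
opening: 0.0339
```

Run:
```python
from h import *
rem([.5802,.1174,.188],[180,0,-8.4])
t=snap('top','t3');s=snap('side','s3')
F=[];
for i in range(4):
    snap('wrist','w3');o=telemetry.get_obs();F.append(np.r_[o['force'],o['moment']])
print(np.array(F).round(3))
a=cv2.resize(t[165:285,220:340][:,:,::-1],None,fx=5,fy=5,interpolation=cv2.INTER_CUBIC)
cv2.imwrite('pics/z3t.png',a)
a=cv2.resize(s[130:230,230:350][:,:,::-1],None,fx=6,fy=6,interpolation=cv2.INTER_CUBIC)
cv2.imwrite('pics/z3s.png',a)
for z in (.15,.155,.16,.165,.17): print(z,onz('top',[(235+(552-380)/5,195+188/5)],z))
```

```text
t 7.22 pos [0.5809 0.1168 0.2235] rpy [ 1.7998e+02  2.0000e-02 -8.6100e+00] F [-0.48 -1.73 -1.74] M [-0.035  0.073  0.027] op 0.0339 J [ 30.3  13.  -10.3  -0.  -66.7  51.1]
shift [-0.0007 -0.0005  0.0355] turn6 [ 0.003  0.003 -0.036]
[[-0.513  0.126 -1.887 -0.057 -0.014 -0.004]
 [ 0.382 -0.257 -1.266 -0.031  0.048  0.014]
 [-0.711  0.461 -1.575 -0.065  0.013 -0.021]
 [ 0.743  0.034 -1.95  -0.04   0.016 -0.028]]
0.15 [[0.49051046 0.13146509 0.15      ]]
0.155 [[0.49021746 0.1308377  0.155     ]]
0.16 [[0.48992446 0.13021031 0.16      ]]
0.165 [[0.48963146 0.12958292 0.165     ]]
0.17 [[0.48933846 0.12895552 0.17      ]]
```

View pics/z3t.png

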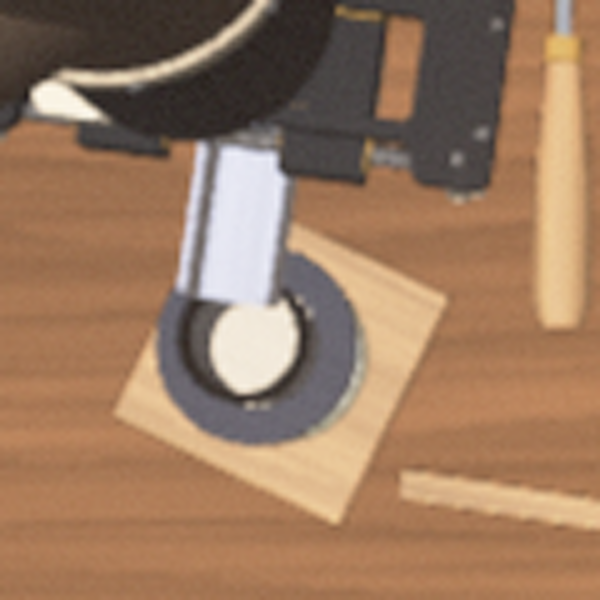

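View pics/z3s.png

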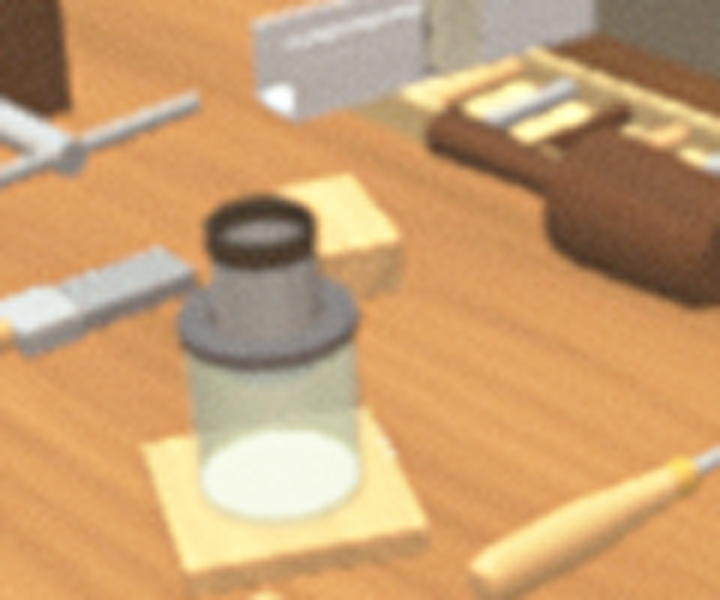

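View pics/w3.png

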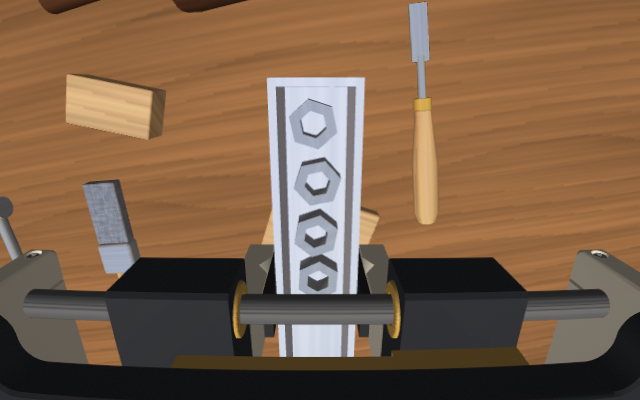

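Run:
```python
from h import *
z=lambda a,b:(220+a/5,165+b/5)
print(onz('top',[z(180,292),z(200,302),z(270,305)],.2185), onz('top',[z(180,292),z(278,296)],.255))
s=lambda a,b:(230+a/6,130+b/6)
print(onz('side',[s(293,120),s(257,94)],.218))
# rim ellipse side: outer extreme
print(onz('side',[s(261,228)],.160),onz('side',[s(261,228)],.165),onz('side',[s(261,228)],.17))
c,d=ray('side',[s(261,225)]);c2,d2=ray('top',[(235+(552-380)/5,195+188/5)])
A=np.c_[d[0],-d2[0]];x=np.linalg.lstsq(A,c2-c,rcond=None)[0];print(c+x[0]*d[0],c2+x[1]*d2[0])
```

```text
[[0.50482858 0.14885967 0.2185    ]
 [0.50079854 0.14108403 0.2185    ]
 [0.49915219 0.11387337 0.2185    ]] [[0.50196408 0.14325103 0.255     ]
 [0.49982167 0.10664427 0.255     ]]
[[0.49757016 0.11010815 0.218     ]
 [0.50450203 0.14455043 0.218     ]]
[[0.48823765 0.12812123 0.16      ]] [[0.48228907 0.12026982 0.165     ]] [[0.47634048 0.11241841 0.17      ]]
[0.48992857 0.13016883 0.1602226 ] [0.48991137 0.13018229 0.16022328]
```

Call:
servo_tool --rows '[[[0, 0, 0.004], [0, 0, 0], 1], [[0, 0, 0.008], [0, 0, 0], 1], [[0, 0, 0.01], [0, 0, 0], 1], [[0, 0, 0.01], [0, 0, 0], 1], [[0, 0, 0.006], [0, 0, 0], 1], [[0, 0, 0.003], [0, 0, 0], 1], [[0, 0, 0.002], [0, 0, 0], 1], [[0, 0, 0.001], [0, 0, 0], 1], [[0, 0, 0], [0, 0, 0], 1], [[0, 0, 0], [0, 0, 0], 1]]'

```text
clock: 8.35
tool_pos: [0.5814, 0.1176, 0.1799]
orientation: [-180.0, -0.0, -8.6]
force: [-0.5, -0.1, -1.4]
opening: 0.0338
```

```bash
cat >> h.py <<'E'
def avg(k=4,n='side',f=None):
    F=[]
    for i in range(k):
        im=optics.snapshot(n); o=telemetry.get_obs();F.append(np.r_[o['force'],o['moment']])
    if f: cv2.imwrite('pics/'+f+'.png',im[:,:,::-1])
    F=np.array(F); print('t',round(o['clock'],2),'pos',o['tool_pos'].round(4),'rpy',o['orientation'].round(2),'F',F[:,:3].mean(0).round(2),'Fz',F[:,2].round(2),'M',F[:,3:].mean(0).round(3),'My',F[:,4].round(2),'J',o['joint_pos'].round(1))
    return im
def zs(im,f,b=(120,230,230,350),k=5):
    cv2.imwrite('pics/'+f+'.png',cv2.resize(im[b[0]:b[1],b[2]:b[3]][:,:,::-1],None,fx=k,fy=k,interpolation=cv2.INTER_CUBIC))
E
python3 - <<'E'
from h import *
zs(avg(4),'s4')
E
```

```text
t 8.55 pos [0.5813 0.1175 0.1799] rpy [-1.7998e+02 -3.0000e-02 -8.5800e+00] F [-0.12 -0.24 -2.  ] Fz [-1.79 -1.61 -1.85 -2.77] M [-0.024  0.044  0.026] My [0.01 0.06 0.04 0.07] J [ 30.3  14.8 -13.8   0.  -61.3  51.1]
```

View pics/s4.png

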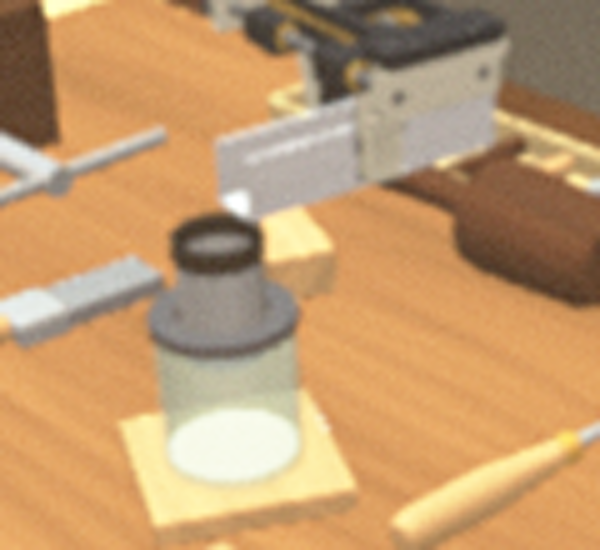

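Call:
servo_tool --rows '[[[0, 0, 0.002], [0, 0, 0], 1], [[0, 0, 0.002], [0, 0, 0], 1], [[0, 0, 0.002], [0, 0, 0], 1], [[0, 0, 0.001], [0, 0, 0], 1], [[0, 0, 0.001], [0, 0, 0], 1], [[0, 0, 0], [0, 0, 0], 1], [[0, 0, 0], [0, 0, 0], 1]]'

```text
clock: 9.13
tool_pos: [0.5811, 0.1174, 0.1715]
orientation: [180.0, 0.0, -8.6]
force: [-0.2, -0.1, -0.8]
opening: 0.0337
```

Call:
servo_tool --rows '[[[0, 0, 0.001], [0, 0, 0], 1], [[0, 0, 0.001], [0, 0, 0], 1], [[0, 0, 0], [0, 0, 0], 1], [[0, 0, 0], [0, 0, 0], 1]]'

```text
clock: 9.47
tool_pos: [0.5812, 0.1175, 0.1696]
orientation: [-180.0, -0.0, -8.6]
force: [0.2, -0.1, -1.5]
opening: 0.0337
```

Run:
```python
from h import *
zs(avg(4),'s5')
```

```text
t 9.67 pos [0.5812 0.1175 0.1696] rpy [-1.80e+02 -1.00e-02 -8.58e+00] F [ 0.03  0.4  -0.92] Fz [-0.93 -1.54 -0.23 -0.98] M [ 0.041  0.003 -0.026] My [ 0.04 -0.02 -0.01  0.  ] J [ 30.3  15.3 -14.6   0.  -60.1  51.1]
```

View pics/s5.png

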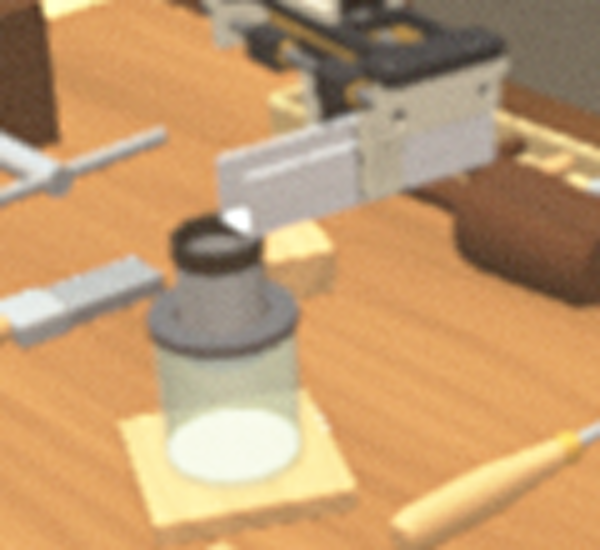

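Call:
servo_tool --rows '[[[0, 0, 0.0005], [0, 0, 0], 1], [[0, 0, 0.0005], [0, 0, 0], 1], [[0, 0, 0], [0, 0, 0], 1]]'

```text
clock: 9.92
tool_pos: [0.5813, 0.1175, 0.1688]
orientation: [-180.0, -0.0, -8.6]
force: [0.4, -0.2, 1.5]
opening: 0.0336
```

Run:
```python
from h import *
zs(avg(6),'s6')
```

```text
t 10.22 pos [0.5812 0.1175 0.1687] rpy [-1.7999e+02 -1.0000e-02 -8.5800e+00] F [0.14 0.09 0.92] Fz [0.44 1.04 1.47 1.23 1.04 0.3 ] M [ 0.029  0.184 -0.003] My [0.22 0.18 0.23 0.16 0.16 0.16] J [ 30.3  15.4 -14.6   0.  -59.9  51.1]
```

Call:
servo_tool --rows '[[[-0.0002, 0, -0.002], [0, 0.25, 0], 1], [[-0.0004, 0, -0.004], [0, 0.5, 0], 1], [[-0.0004, 0, -0.004], [0, 0.5, 0], 1], [[-0.0002, 0, -0.002], [0, 0.25, 0], 1], [[0, 0, 0], [0, 0, 0], 1]]'

```text
clock: 10.63
tool_pos: [0.5783, 0.1177, 0.181]
orientation: [-180.0, -9.1, -8.5]
force: [-1.4, -0.8, -0.3]
opening: 0.0337
```

Run:
```python
from h import *
zs(avg(4),'s7')
```

```text
t 10.83 pos [0.5792 0.1178 0.1802] rpy [179.98  -8.91  -8.6 ] F [-1.38  0.33  0.29] Fz [ 0.11  0.55 -0.11  0.62] M [ 0.124  1.315 -0.016] My [1.09 1.29 1.38 1.5 ] J [ 34.4   9.8 -24.3   8.  -49.6  42.2]
```

View pics/s7.png

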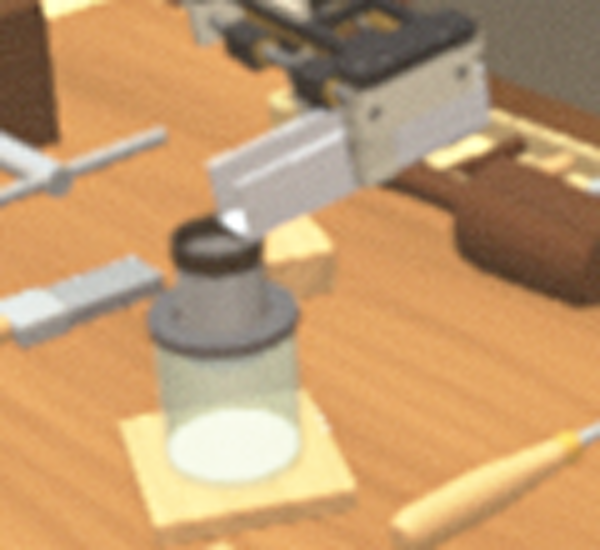

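Call:
servo_tool --rows '[[[-0.0002, 0, -0.002], [0, 0.25, 0], 1], [[-0.0004, 0, -0.004], [0, 0.5, 0], 1], [[-0.0002, 0, -0.002], [0, 0.25, 0], 1], [[0, 0, 0], [0, 0, 0], 1], [[0, 0, 0], [0, 0, 0], 1]]'

```text
clock: 11.25
tool_pos: [0.5772, 0.1182, 0.1882]
orientation: [180.0, -15.0, -8.6]
force: [-0.8, -0.4, 0.8]
opening: 0.0336
```

Run:
```python
from h import *
zs(avg(4),'s8')
```

```text
t 11.45 pos [0.5774 0.1181 0.1879] rpy [179.99 -14.94  -8.62] F [-1.3   0.89  1.65] Fz [1.33 1.46 2.32 1.48] M [ 0.416  1.531 -0.014] My [1.52 1.51 1.55 1.54] J [ 37.1   6.3 -31.6  15.8 -42.7  33.4]
```

View pics/s8.png

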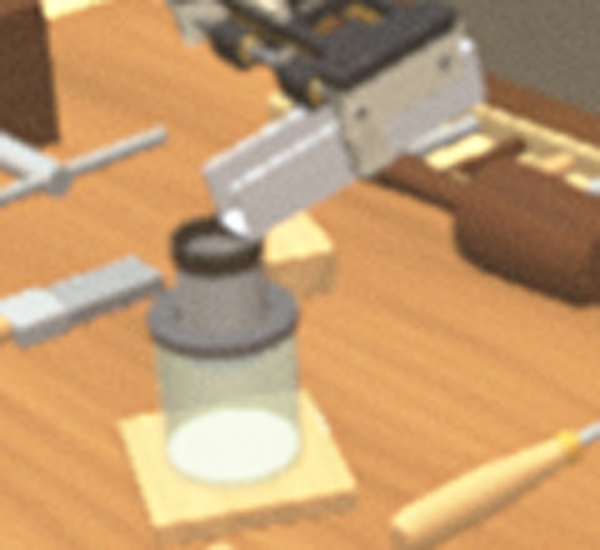

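Call:
servo_tool --rows '[[[-0.0002, 0, -0.0021], [0, 0.25, 0], 1], [[-0.0004, 0, -0.0042], [0, 0.5, 0], 1], [[-0.0002, 0, -0.0021], [0, 0.25, 0], 1], [[0, 0, 0], [0, 0, 0], 1], [[0, 0, 0], [0, 0, 0], 1]]'

```text
clock: 11.87
tool_pos: [0.5736, 0.1184, 0.1958]
orientation: [180.0, -20.9, -8.6]
force: [-2.1, 1.0, 1.3]
opening: 0.0337
```

Run:
```python
from h import *
zs(avg(4),'s9')
snap('wrist','w9')
```

```text
t 12.07 pos [0.5742 0.1185 0.1958] rpy [179.98 -20.95  -8.61] F [-2.23  1.44  0.39] Fz [-0.02  0.21  0.45  0.91] M [5.860e-01 2.167e+00 1.000e-03] My [2.16 2.09 2.21 2.21] J [ 39.2   2.8 -39.9  26.9 -35.9  21.8]
```

View pics/w9.png

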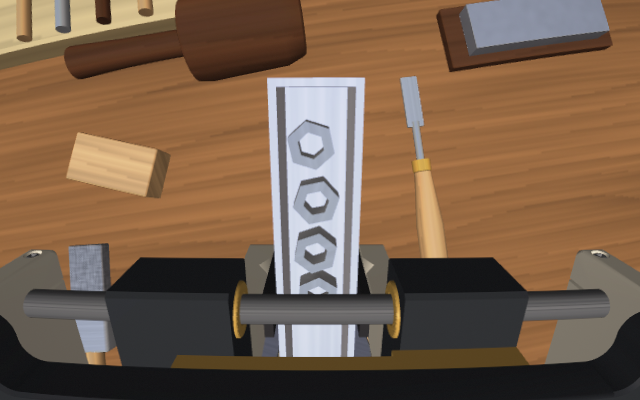

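Call:
servo_tool --rows '[[[-0.0002, 0, -0.002], [0, 0.25, 0], 1], [[-0.0004, 0, -0.0041], [0, 0.5, 0], 1], [[0, 0, 0], [0, 0, 0], 1], [[0, 0, 0], [0, 0, 0], 1]]'

```text
clock: 12.45
tool_pos: [0.5706, 0.1187, 0.2011]
orientation: [180.0, -25.5, -8.5]
force: [-3.3, 1.9, -0.2]
opening: 0.0338
```

Run:
```python
from h import *
zs(avg(4),'s10')
snap('wrist','w10')
```

```text
t 12.65 pos [0.5715 0.119  0.2016] rpy [-180.    -25.48   -8.62] F [-1.78  0.81  0.73] Fz [0.88 0.2  0.49 1.35] M [0.574 2.364 0.024] My [2.49 2.35 2.36 2.25] J [ 39.5   0.4 -46.5  38.2 -31.2  10.8]
```

View pics/w10.png

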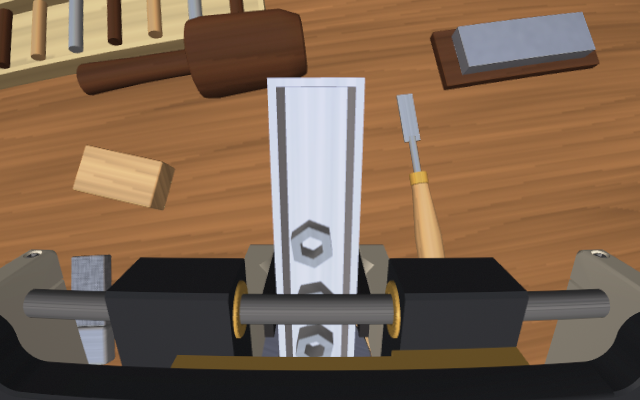

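View pics/s10.png

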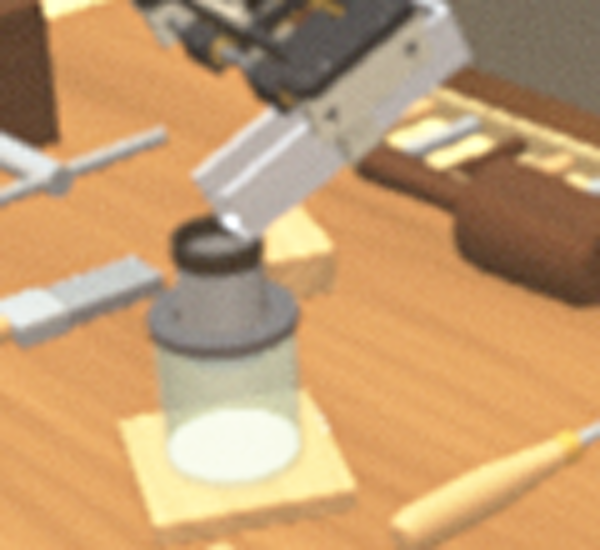

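Call:
servo_tool --rows '[[[0, 0, 0], [0, 0, 0], 1], [[0, 0, 0], [0, 0, 0], 1], [[0, 0, 0], [0, 0, 0], 1], [[0, 0, 0], [0, 0, 0], 1]]'

```text
clock: 13.03
tool_pos: [0.5713, 0.1191, 0.2016]
orientation: [-180.0, -25.5, -8.6]
force: [-1.4, 0.7, 0.5]
opening: 0.0339
```

Run:
```python
from h import *
zs(avg(4),'s11')
snap('wrist','w11');zs(snap('top','t11'),'t11z',(165,285,220,340))
```

```text
t 13.23 pos [0.5712 0.1191 0.2016] rpy [-179.98  -25.51   -8.58] F [-1.39  1.31  0.5 ] Fz [0.61 0.06 0.42 0.93] M [0.516 1.788 0.052] My [1.84 1.79 1.8  1.73] J [ 39.5   0.4 -46.5  38.3 -31.1  10.8]
```

View pics/w11.png

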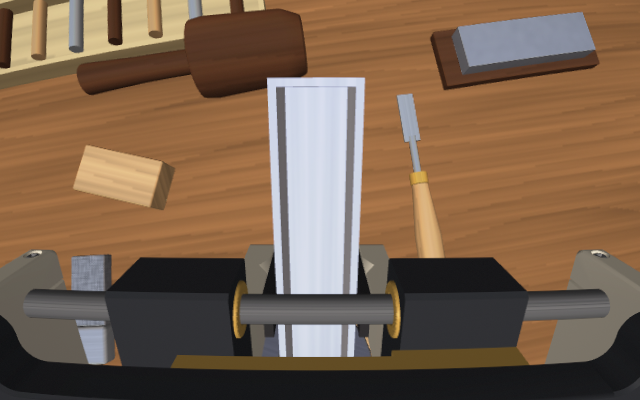

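View pics/t11z.png

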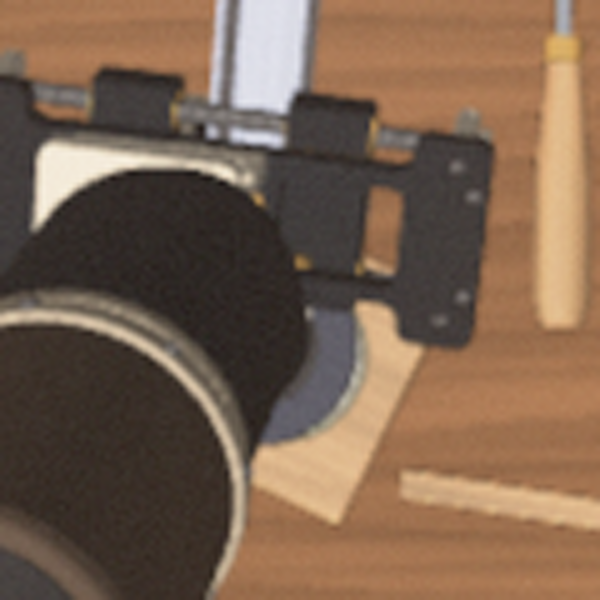

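View pics/s11.png

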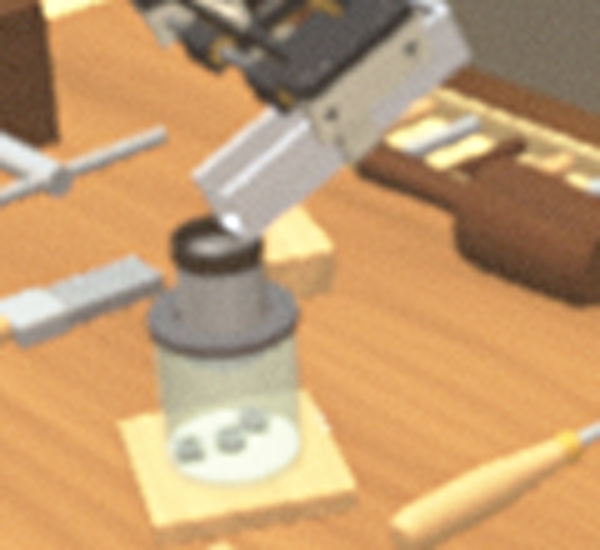

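Run:
```python
from h import *
im=avg(2)
zs(im,'s12',(155,225,255,305),8)
```

```text
t 13.43 pos [0.5711 0.1191 0.2015] rpy [-179.99  -25.51   -8.58] F [-0.92  0.87  1.  ] Fz [1.13 0.88] M [0.558 1.708 0.036] My [1.75 1.67] J [ 39.5   0.4 -46.6  38.3 -31.1  10.8]
```

View pics/s12.png

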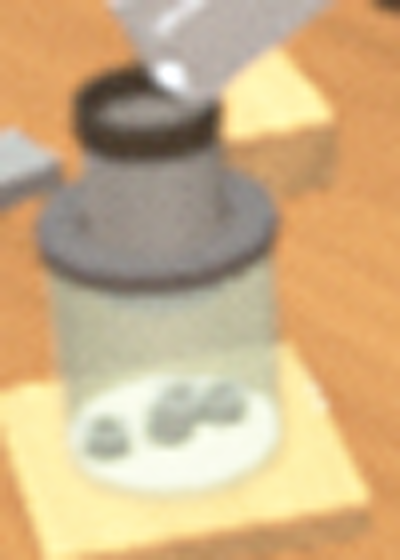

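Call:
servo_tool --rows '[[[0, 0, 0], [0, 0, 0], 1], [[0, 0, 0], [0, 0, 0], 1], [[0, 0, 0], [0, 0, 0], 1], [[0, 0, 0], [0, 0, 0], 1]]'

```text
clock: 13.77
tool_pos: [0.5711, 0.1191, 0.2015]
orientation: [-180.0, -25.5, -8.6]
force: [-0.7, 1.5, 0.9]
opening: 0.0342
```

Run:
```python
from h import *
im=avg(3)
zs(im,'s13',(155,225,255,305),8)
```

```text
t 13.92 pos [0.5711 0.1191 0.2014] rpy [-180.    -25.5    -8.58] F [-0.46  1.42  1.28] Fz [1.06 1.52 1.27] M [0.612 1.609 0.077] My [1.62 1.63 1.57] J [ 39.5   0.4 -46.6  38.3 -31.1  10.8]
```

View pics/s13.png

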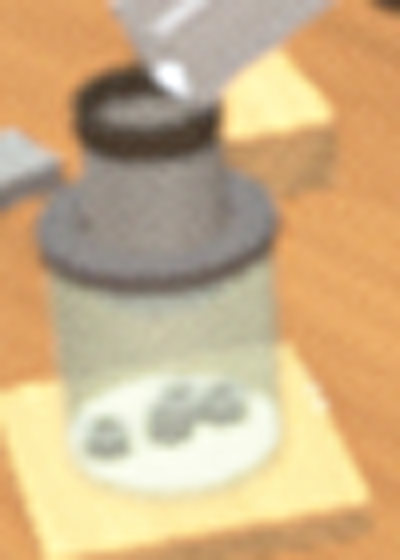

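Call:
servo_tool --rows '[[[-0.0002, 0, -0.0021], [0, 0.25, 0], 1], [[-0.0004, 0, -0.0042], [0, 0.5, 0], 1], [[0, 0, 0], [0, 0, 0], 1], [[0, 0, 0], [0, 0, 0], 1], [[0, 0, 0], [0, 0, 0], 1], [[0, 0, 0], [0, 0, 0], 1]]'

```text
clock: 14.42
tool_pos: [0.5678, 0.1193, 0.2067]
orientation: [-180.0, -30.0, -8.6]
force: [-1.9, 0.4, 0.1]
opening: 0.034
```

Run:
```python
from h import *
im=avg(3)
zs(im,'s14',(155,225,255,305),8)
```

```text
t 14.57 pos [0.5679 0.1195 0.2068] rpy [180.   -29.98  -8.6 ] F [-1.96  1.86  0.36] Fz [-0.05  0.16  0.99] M [0.539 2.429 0.022] My [2.43 2.4  2.45] J [ 37.6  -1.6 -52.9  53.  -26.9  -1.9]
```

View pics/s14.png

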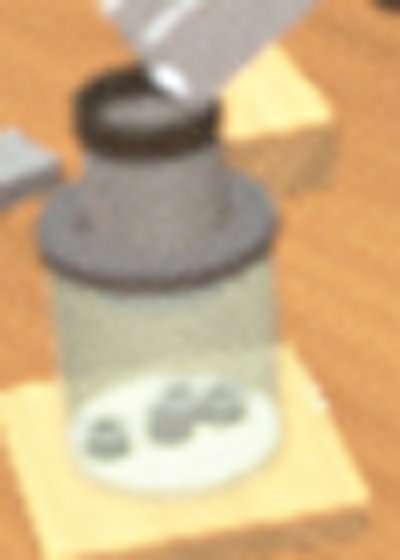

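Call:
servo_tool --rows '[[[0.002, 0, -0.0035], [0, 0, 0], 1], [[0.004, 0, -0.0069], [0, 0, 0], 1], [[0.007, 0, -0.0121], [0, 0, 0], 1], [[0.007, 0, -0.0121], [0, 0, 0], 1], [[0.005, 0, -0.0087], [0, 0, 0], 1], [[0, 0, 0], [0, -0.25, 0], 1], [[0, 0, 0], [0, -0.5, 0], 1], [[0, 0, 0], [0, -0.5, 0], 1], [[0, 0, 0], [0, -0.5, 0], 1], [[0, 0, 0], [0, -0.5, 0], 1], [[0, 0, 0], [0, -0.5, 0], 1], [[0, 0, 0], [0, -0.5, 0], 1], [[0, 0, 0], [0, -0.5, 0], 1], [[0, 0, 0], [0, -0.5, 0], 1], [[0, 0, 0], [0, -0.4, 0], 1], [[0, 0, 0], [0, -0.25, 0], 1], [[0, 0, 0], [0, 0, 0], 1]]'

```text
clock: 15.98
tool_pos: [0.5683, 0.12, 0.2561]
orientation: [-180.0, -0.4, -8.6]
force: [0.5, -0.2, 0.1]
opening: 0.0338
```

Run:
```python
from h import *
zs(avg(4),'s15')
rem([.505,-.17,.24],[180,0,-8.6])
snap('wrist','w15');zs(snap('top','t15'),'t15z',(165,285,220,340))
```

```text
t 16.18 pos [0.5672 0.1196 0.2567] rpy [-180.     -0.61   -8.55] F [ 0.01 -0.26 -0.99] Fz [-1.25 -0.68 -0.57 -1.47] M [-0.006  0.038 -0.015] My [ 0.01  0.07  0.08 -0.02] J [ 31.5  10.2  -9.7   0.4 -69.7  49.8]
t 16.18 pos [0.5672 0.1196 0.2567] rpy [-180.     -0.61   -8.55] F [-0.01 -0.77 -1.47] M [ 0.014 -0.022 -0.019] op 0.0337 J [ 31.5  10.2  -9.7   0.4 -69.7  49.8]
shift [-0.0186  0.2956  0.0164] turn6 [-0.001 -0.101  0.008]
```

View pics/s15.png

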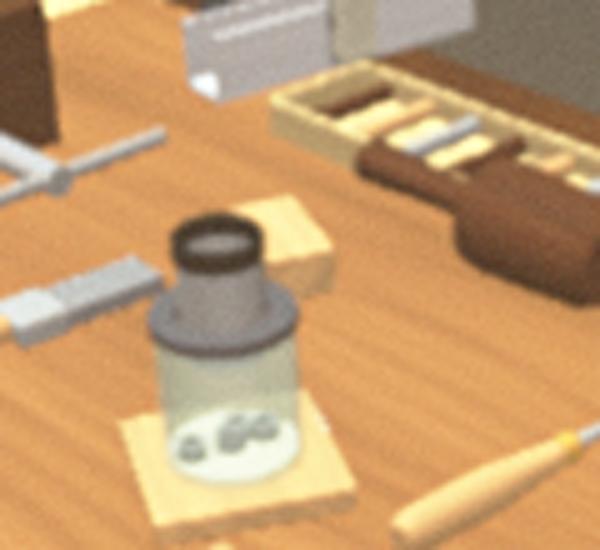

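View pics/t15z.png

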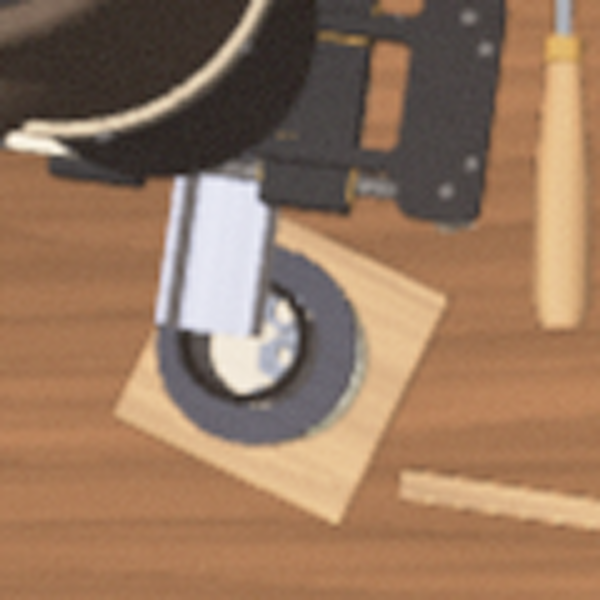

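View pics/w15.png

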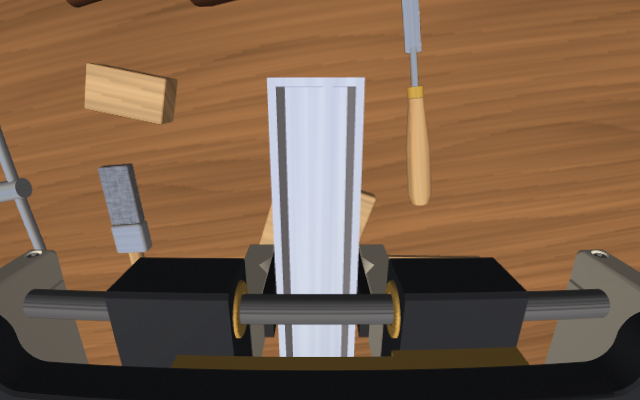

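Call:
servo_tool --rows '[[[-0.001, 0.0065, 0], [0, -0.1, 0], 1], [[-0.001, 0.015, 0], [0, 0, 0], 1], [[-0.001, 0.0212, 0], [0, 0, 0], 1], [[-0.001, 0.0212, 0], [0, 0, 0], 1], [[-0.001, 0.0212, 0], [0, 0, 0], 1], [[-0.001, 0.0212, 0], [0, 0, 0], 1], [[-0.001, 0.0212, 0], [0, 0, 0], 1], [[-0.001, 0.0212, 0], [0, 0, 0], 1], [[-0.001, 0.0212, 0], [0, 0, 0], 1], [[-0.001, 0.0212, 0], [0, 0, 0], 1], [[-0.001, 0.0212, 0], [0, 0, 0], 1], [[-0.001, 0.0212, 0], [0, 0, 0], 1], [[-0.001, 0.0212, 0], [0, 0, 0], 1], [[-0.001, 0.0212, 0], [0, 0, 0], 1], [[-0.001, 0.0212, 0], [0, 0, 0], 1], [[-0.001, 0.0095, 0], [0, 0, 0], 1], [[0, 0, 0], [0, 0, 0], 1], [[0, 0, 0], [0, 0, 0], 1]]'

```text
clock: 17.78
tool_pos: [0.5056, -0.1819, 0.2569]
orientation: [-180.0, -0.0, -8.7]
force: [0.1, -0.3, -0.6]
opening: 0.0338
```

Call:
servo_tool --rows '[[[0, 0, 0.01], [0, 0, 0], 1], [[0, 0, 0.02], [0, 0, 0], 1], [[0, 0, 0.025], [0, 0, 0], 1], [[0, 0, 0.025], [0, 0, 0], 1], [[0, 0, 0.025], [0, 0, 0], 1], [[0, 0, 0.025], [0, 0, 0], 1], [[0, 0, 0.025], [0, 0, 0], 1], [[0, 0, 0.025], [0, 0, 0], 1], [[0, 0, 0.025], [0, 0, 0], 1], [[0, 0, 0.02], [0, 0, 0], 1], [[0, 0, 0.01], [0, 0, 0], 1], [[0, 0, 0.005], [0, 0, 0], 1], [[0, 0, 0], [0, 0, 0], 1], [[0, 0, 0], [0, 0, 0], 1]]'

```text
clock: 18.95
tool_pos: [0.5068, -0.1811, 0.0174]
orientation: [180.0, -0.0, -8.5]
force: [0.2, -0.2, -0.1]
opening: 0.0338
```

Run:
```python
from h import *
rem([.505,-.18,.006],[180,0,-8.6])
avg(2,'side','s16')
```

```text
t 18.95 pos [ 0.5068 -0.1811  0.0174] rpy [ 1.80e+02 -5.00e-02 -8.54e+00] F [ 0.21 -0.24 -0.12] M [-0.047 -0.024 -0.005] op 0.0338 J [  1.2  21.1 -30.8   0.  -38.1  80.2]
shift [-0.002  -0.0008  0.0114] turn6 [ 0.001 -0.008  0.011]
t 19.05 pos [ 0.5072 -0.1812  0.018 ] rpy [-1.7999e+02 -1.3000e-01 -8.5600e+00] F [ 0.12  0.29 -0.95] Fz [-1.3  -0.61] M [-0.034 -0.012  0.016] My [-0.02 -0.01] J [  1.2  21.  -30.8   0.  -38.1  80.2]
```

View pics/s16.png

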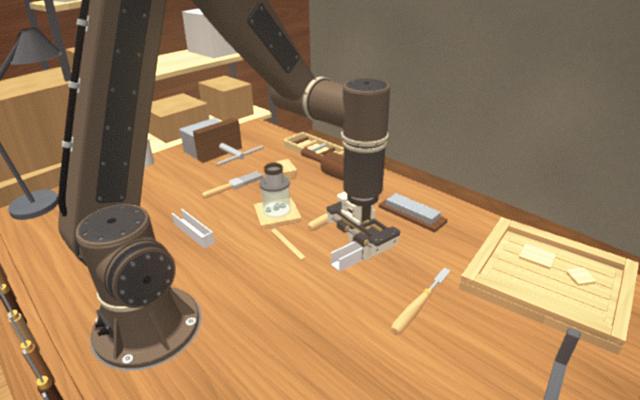

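Lower the rest gently, then check.

Call:
servo_tool --rows '[[[0, 0, 0.004], [0, 0, 0], 1], [[0, 0, 0.003], [0, 0, 0], 1], [[0, 0, 0.002], [0, 0, 0], 1], [[0, 0, 0.001], [0, 0, 0], 1], [[0, 0, 0.001], [0, 0, 0], 1], [[0, 0, 0.0005], [0, 0, 0], 1], [[0, 0, 0], [0, 0, 0], 1], [[0, 0, 0], [0, 0, 0], 1]]'

```text
clock: 19.72
tool_pos: [0.5061, -0.1813, 0.0056]
orientation: [180.0, -0.0, -8.6]
force: [-2.2, 1.0, 5.7]
opening: 0.0337
```

Run:
```python
from h import *
avg(3,'side')
```

```text
t 19.87 pos [ 0.5061 -0.1813  0.0056] rpy [180.    -0.    -8.58] F [-2.68  0.62  5.35] Fz [5.5  5.22 5.33] M [ 0.284  0.773 -0.027] My [0.8  0.77 0.75] J [  1.2  22.1 -31.4   0.  -36.5  80.2]
```

Touching the bench. Release and rise.

Call:
servo_tool --rows '[[[0, 0, 0], [0, 0, 0], 0.55], [[0, 0, 0], [0, 0, 0], 0.5], [[0, 0, 0], [0, 0, 0], 0.4], [[0, 0, 0], [0, 0, 0], 0.2], [[0, 0, 0], [0, 0, 0], 0], [[0, 0, 0], [0, 0, 0], 0], [[0, 0, 0], [0, 0, 0], 0], [[0, 0, -0.01], [0, 0, 0], 0], [[0, 0, -0.02], [0, 0, 0], 0], [[0, 0, -0.03], [0, 0, 0], 0], [[0, 0, -0.03], [0, 0, 0], 0], [[0, 0, -0.03], [0, 0, 0], 0], [[0, 0, -0.03], [0, 0, 0], 0], [[0, 0, -0.02], [0, 0, 0], 0], [[0, 0, 0], [0, 0, 0], 0], [[0, 0, 0], [0, 0, 0], 0]]'

```text
clock: 21.2
tool_pos: [0.5068, -0.1813, 0.1774]
orientation: [-180.0, -0.2, -8.6]
force: [-0.2, -0.1, -0.6]
opening: 0.0879
```

Run:
```python
from h import *
avg(1,'side','s17'); snap('top','t17')
```

```text
t 21.25 pos [ 0.506  -0.1812  0.1759] rpy [-1.7997e+02 -7.0000e-02 -8.5900e+00] F [-0.04 -0.91 -0.38] Fz [-0.38] M [-0.048  0.054 -0.044] My [0.05] J [  1.2   9.9 -20.9  -0.  -59.1  80.2]
```

View pics/s17.png

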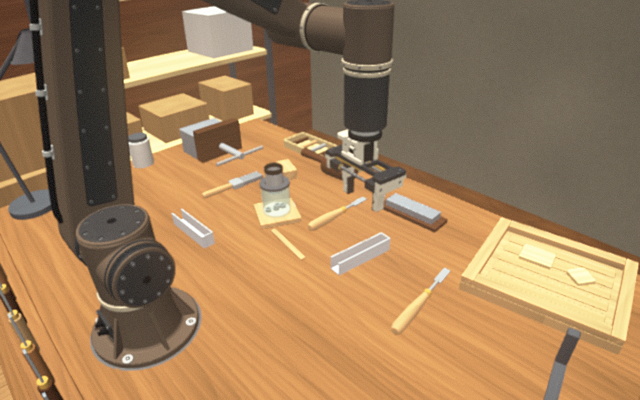

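View pics/t17.png

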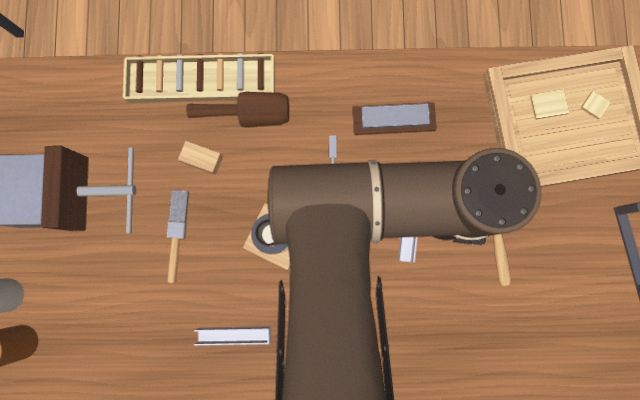

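The side view shows the chute standing flat at about (360,253), the same place as at the start, with the nuts in the jar at about (277,209). Nothing visible has been disturbed.

```bash
python3 -c "
from h import *
ctrl.close_job()"
```

```text
the job is handed in; nothing more can be done
```

I handed the job in at about 21 s. All four nuts appear to be in the jar, and the empty chute is back on the bench, released.

- **Carry and rest:** I gripped the right-hand chute across its walls and carried it level to the jar. I lowered it until I felt the rim, which stands about 0.163 m above the bench. The nose was about 12 mm off the jar's axis, with about 3 N of contact.
- **Tipping:** I tipped it nose down about the rim to 25°, which started all the nuts sliding, then on to 30°. Contact averaged about 1.7 to 3.5 N throughout, by force readings with roughly 1 N of noise. I stopped short of the suggested 35 to 40° because joint 3 was getting close to its limit (-52.9° of -58.3°).
- **Return:** I lifted the chute straight off, levelled it in the air and set it down where it had stood. It touched the bench with about 6 to 7 N before I opened the gripper.

**Last checks**
- **Nuts and chute:** Zoomed side views show four nuts on the jar floor, two of them partly overlapping. The wrist and top views after lifting showed no nuts in the parts of the chute they cover. The final side view shows the chute standing flat and clear of the jar.
- **Bystanders:** None looks moved. In the final top view the arm hid part of gouge_mid, gouge_side and the chute, but all three show in place in the side view.
- **One disagreement:** While the chute was tipped, the wrist moment read up to about 2.4 N m, far more than the contact force could produce. I took this to be sensor bias from tilting the hand, since it went back to zero once the chute was level.

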